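Put the entrance bench things back on their matching pads

TASK

Tidy the bench: set the glass weight on the round pad with the green ring, the red shoe horn on the long pad with the red outline, the wooden train car on the pad with the rails, and the white parcel box on the pad with the white frame, each standing upright, centred on its pad and lined up with it (either way round). Do not let the glass weight drop, and leave the blue polish tin and the little white vase where they stand. Let go of everything at the end.

Things in the scene. Friction and masses are not known exactly. Their poses are not given: they have to be found in the camera images.
- glass_weight: Round paperweight of green glass, 56 mm across (upright wall from 3 to 24 mm height, domed above), 36 mm high, about 0.18 kg, loose. Its origin is the centre of its underside, z up.
- shoe_horn: Red shoe horn of firm silicone (rigid), lying flat, 130 mm long along its x, loose, about 0.06 kg. Handle (towards -x) and waist 22 mm wide and 14 mm high; blade (towards +x, beyond x = 15 mm) 36 mm wide with edges 13 mm high. Grip it across y at the waist, at its origin. The origin is on its underside at mid-length.
- train_car: Wooden model train car with blue roof and dark wheels that do not turn, 100 mm long along its x (110 mm with the steel couplings at its ends), 48 mm high to the flat top of the roof edge, 53 mm at the crest; its sides are 40 mm apart in y (roof edge 42 mm), upright from 12 to 42 mm height. About 0.11 kg, loose. Its origin is the centre of its underside, z up.
- parcel_box: White plastic parcel box with a lid fixed shut and a grey label, 84 mm along its x, 58 mm along its y, 46 mm high, about 0.17 kg, loose. Grip it across y. Its origin is the centre of its underside, z up.
- round_pad: Round cork pad, 84 mm across, 6 mm high, flat top with a green ring 64 mm across, fixed to the bench: place of the glass weight. Its origin is the centre of its underside, z up.
- long_pad: Long cork pad, 150 mm along its x, 52 mm along its y, 6 mm high, flat top with a long red outline with round ends, fixed: place of the shoe horn, whose length goes along the pad's x, either way round. Its origin is the centre of its underside, z up.
- track_pad: Brown wooden pad, 126 mm along its x, 64 mm along its y, 6 mm high, flat top with two flush aluminium rails along x and black sleepers, fixed: place of the train car, whose length goes along the pad's x, either way round. Its origin is the centre of its underside, z up.
- box_pad: Cork pad, 108 mm along its x, 82 mm along its y, 6 mm high, flat top with a white rectangular frame 94 by 68 mm, fixed: place of the parcel box, whose 84 mm side goes along the pad's x, either way round. Its origin is the centre of its underside, z up.
- polish_tin: Bystander: round blue and steel polish tin, 49 mm across, 22 mm high, loose; not to be moved. Its origin is the centre of its underside, z up.
- bud_vase: Bystander: little white ceramic vase, 42 mm across, 54 mm high, loose; not to be moved. A round amber jar with a brass cap, 40 mm across and 40 mm high, also stands among the things; everything else on the bench lies outside the working area, over 0.76 m from the base or over 0.55 m to a side. Its origin is the centre of its underside, z up.

How it is judged:
By the outcome, as a careful person would: the job done as asked, in the order asked, and still so for the second after the job is handed in, with the robot touching nothing.
It also fails if it takes over 118 s, if anything falls off the work surface, if the arm or the gripper's body presses on something with over 40 N, if the wrist force passes 120 N, or if a joint passes its speed limit or range.

ROBOT

A 6-joint arm with a two-finger parallel gripper is mounted at the origin on the work surface. World frame = base frame: x ahead of the robot, y to its left, z up, the work surface at z = 0. Lengths are in m, angles in rad, forces in N, time in s.
With the tool pointing down it reaches from about 0.35 to 0.775 m from the base axis. Payload 7.3 kg.
Tool frame: the origin (TCP) lies midway between the tips of the shut fingers; the grasp point (between the pads) lies 19 mm behind it; z points along the fingers, y is the line along which they close (so a half turn about z gives the same grasp; the last joint's range is limited). The gripper opens to 92 mm and grips with 3 to 60 N. Pads are 19 mm wide; open, the fingers measure 130 mm over their backs; the gripper's body (75 mm by 190 mm) begins 47 mm behind the grasp point.
Start: joints at [-1.395, 0.342, 1.524, -0, 1.275, -0.146], TCP at [0.166, -0.498, 0.227] pointing down, gripper open.
Joint ranges: [-2.53, 2.53], [-0.77, 2.02], [0.04, 2.7], [-1, 4.14], [0.28, 2.66], [-3.11, 3.11]. Speed limits (rad/s): [2.57, 2.57, 3.14, 3.14, 3.14, 3.14].

INTERFACE

Orientations are given as a unit quaternion [x, y, z, w].
In Python, from workcell import sensors, optics, env gives the robot as it stands.
- The arm moves only by the tool send_rows, never from a script. Its argument "commands" is a list of rows, each an object with "slide": the shift along the tool's x, y, z in m, a list of three; "yaw": the turn about the tool's z in degrees. A call has 1 to 10 rows; each row is the pose to reach, as a shift and turn from the pose commanded when the call began, along the tool's axes at that moment; what a row does not reach only later rows make up. A row lasts 1/12 s, in which the tool goes at most 41.7 mm and 7.16 degrees, less where a joint would pass 70% of its speed; a pose out of reach is approached as far as the arm can. A call with a gripper value outside its range is refused whole. "hand" is the opening, from -1 (shut) to 1 (fully open), set as the call begins (left out, the last holds). The fingers move at their own pace and stop on an object; "squeeze" is the grip in N (left out, the last holds). Time passes only in rows, so rows that repeat a pose let the fingers close. It gives the time, the measured TCP pose, the force, the opening and the grip force at its end, in the units of the state.
- sensors.state(): the state, without advancing time (a new reading comes with each control period).
- optics.capture(name): name is "scene" or "side" or "wrist"; returns a dict with "image" (420x560x3 uint8, red, green, blue), "range_z" (420x560 float32, m along the optical axis (not along the pixel's ray), 0 where there is no reading), "camera_matrix" (3x3 intrinsics, pixels), "camera_from_world" (4x4, takes a point from world to camera coordinates). Camera axes: x right, y up, looking along -z (the intrinsics and any distortion apply to the point x, -y, -z); pixel columns grow to the right and rows downward; lengths in m; the calibration is good to about 2 mm. The wrist camera is an equidistant fisheye: a pixel r from the principal point sees the ray r / f radians off the axis. A picture is of the moment at which its call begins.
- env.finish_job(): hands the job in; it is judged then, once.
The state is a dict: "time": time; "joints": joint angles; "joint_vel": joint speeds; "joint_efforts": joint torques, N m; "position": TCP position; "ee_rot": TCP orientation; "wrist_force": force on the tool from outside, world axes, zero at the start; "ft_torque": the same for the moment, N m; "width": finger opening in m; "finger_force": force on a finger pad.
Only numpy, scipy, OpenCV 4.12 (cv2) and the standard library are available. Lean on these libraries where they do the work, as an engineer would, in place of code of your own. Each camera call takes 0.05 s, during which the arm holds its last target. There are 200 camera calls.

## Working session

There is one attempt and no reset: what is moved stays moved. The work goes in short steps, Python scripts to look and compute and a tool call to move; the robot and the scene stay as the last step left them, time stands still between calls to the robot, and variables do not carry over. Pictures are saved under pics/ and viewed, at most 14 in all, crops included, and the job is handed in when it is done.

Besides the shell and the picture viewer there is one more tool, called as name([rows], argument=value, ...), one row to a line, values as JSON. send_rows: Moves the arm, as the interface text tells. Its arguments: {"type":"object","properties":{"commands":{"type":"array"},"hand":{"type":"number"},"squeeze":{"type":"number"}},"required":["commands"]}

```bash
ls; mkdir -p pics
python3 - <<'E'
from workcell import sensors, optics, env
import numpy as np, cv2
s=sensors.state(); print(s)
for n in ["scene","side","wrist"]:
    c=optics.capture(n); cv2.imwrite(f"pics/{n}0.png",c["image"][:,:,::-1]); np.savez(f"{n}0.npz",**c)
    print(n,c["camera_matrix"].tolist(),np.round(c["camera_from_world"],3).tolist(),[k for k in c])
E
```

```text
pics
{'time': 0.0, 'joints': array([-1.39501739e+00,  3.42751301e-01,  1.52500983e+00,  1.70223884e-06,
        1.27540086e+00, -1.46014741e-01]), 'joint_vel': array([-1.98844585e-04, -3.88547453e-04, -1.83496150e-03,  1.50210898e-04,
        4.75081476e-05,  7.95865484e-04]), 'joint_efforts': array([-6.98807835e-04, -4.31240594e+01, -2.44225109e+01,  7.16436398e-02,
        5.57876111e-02, -1.11651493e-04]), 'position': array([ 0.16598379, -0.49764404,  0.22603264]), 'ee_rot': array([ 9.87083739e-01,  1.60203233e-01, -1.08631009e-05, -7.84592898e-04]), 'wrist_force': array([ 0.64754059, -0.47690387,  0.11865027]), 'ft_torque': array([-0.01465617,  0.01403114, -0.03840801]), 'finger_force': 0.0, 'width': 0.09218198283846767}
scene [[399.04574724196533, 0.0, 277.34619072432656], [0.0, 399.04574724196533, 214.10150327428437], [0.0, 0.0, 1.0]] [[0.884, 0.467, 0.007, -0.445], [-0.331, 0.616, 0.715, 0.155], [0.33, -0.634, 0.699, -1.304], [0.0, 0.0, 0.0, 1.0]] ['image', 'range_z', 'camera_matrix', 'camera_from_world']
side [[525.5248633993403, 0.0, 279.17783897133614], [0.0, 525.5248633993403, 212.15752741972705], [0.0, 0.0, 1.0]] [[-0.688, -0.726, -0.014, 0.356], [0.398, -0.393, 0.829, -0.236], [-0.607, 0.564, 0.559, -0.897], [0.0, 0.0, 0.0, 1.0]] ['image', 'range_z', 'camera_matrix', 'camera_from_world']
wrist [[325.19226210127806, 0.0, 280.8352790527003], [0.0, 325.19226210127806, 207.33253644938029], [0.0, 0.0, 1.0]] [[0.317, -0.948, -0.001, -0.525], [0.907, 0.304, -0.293, 0.037], [0.278, 0.092, 0.956, -0.391], [0.0, 0.0, 0.0, 1.0]] ['image', 'range_z', 'camera_matrix', 'camera_from_world']
```

View pics/scene0.png

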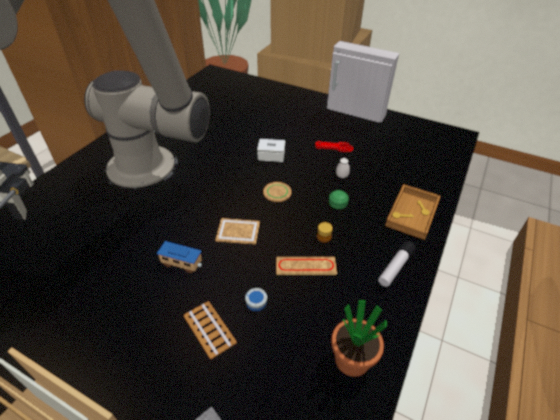

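View pics/side0.png

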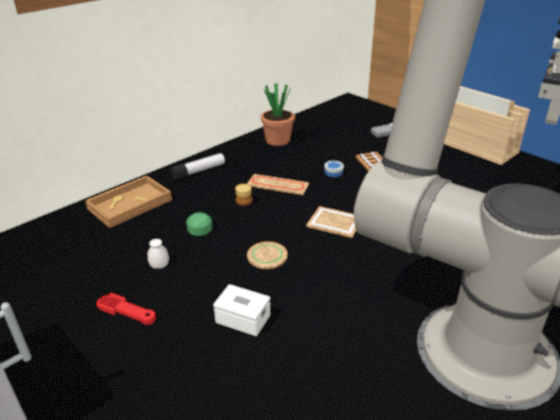

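The scene view shows every item. Roughly, they sit at: parcel box (271,150), horn (334,146), vase (343,169), glass (339,200), round pad (277,192), box pad (238,231), train (180,256), jar (325,232), long pad (306,266), tin (256,299), track pad (210,330). The side view shows most of them too, with the train hidden by the arm.

```bash
cat > h.py <<'E'
import numpy as np, cv2
def load(n):
    return dict(np.load(n))
def rays(c,uv,fish=False):
    K=c["camera_matrix"];T=c["camera_from_world"];uv=np.atleast_2d(uv).astype(float)
    a=(uv[:,0]-K[0,2])/K[0,0];b=(uv[:,1]-K[1,2])/K[1,1]
    if fish:
        r=np.hypot(a,b)+1e-12; d=np.c_[np.sin(r)*a/r,-np.sin(r)*b/r,-np.cos(r)]
    else: d=np.c_[a,-b,-np.ones(len(a))]
    R=T[:3,:3]; return -R.T@T[:3,3], d@R, d
def plane(c,uv,z,fish=False):
    o,d,_=rays(c,uv,fish); return o+d*((z-o[2])/d[:,2])[:,None]
def cloud(c,fish=False):
    h,w=c["range_z"].shape; v,u=np.mgrid[:h,:w]
    o,d,dc=rays(c,np.c_[u.ravel(),v.ravel()],fish)
    s=c["range_z"].ravel()/(-dc[:,2]); P=o+d*s[:,None]; P[c["range_z"].ravel()<=0]=np.nan
    return P.reshape(h,w,3)
def blobs(c,fish=False,vmin=60,amin=60,xr=(0.2,0.8),yr=(-.57,.57)):
    P=cloud(c,fish); im=c["image"]
    m=(im.max(2)>vmin)&(P[...,0]>xr[0])&(P[...,0]<xr[1])&(abs(P[...,1])<yr[1])&(P[...,2]<0.075)&(P[...,2]>-.02)
    m=m.astype(np.uint8); n,l,st,ce=cv2.connectedComponentsWithStats(m)
    out=[]
    for i in range(1,n):
        if st[i,4]<amin: continue
        mm=l==i; Q=P[mm]; zt=np.percentile(Q[:,2],95)
        out.append((mm,Q,zt,ce[i],im[mm].mean(0)))
    return out
def rect(xy):
    (cx,cy),(w,h),a=cv2.minAreaRect(xy.astype(np.float32)*1000)
    if w<h: w,h,a=h,w,a+90
    return np.round([cx,cy,w,h,(a+90)%180-90],1)
E
python3 - <<'E'
from h import *
for n in ["scene","side","wrist"]:
    c=load(n+"0.npz"); f=n=="wrist"; P=cloud(c,f)
    bl=(c["image"].max(2)<40)&(abs(P[...,2])<.03)&(P[...,0]>.3)&(P[...,0]<.75)&(abs(P[...,1])<.5)
    print(n,"bench z med/std",np.nanmedian(P[bl][:,2]),np.nanstd(P[bl][:,2]))
    for mm,Q,zt,ce,col in blobs(c,f):
        t=Q[abs(Q[:,2]-zt)<.006]
        v,u=np.nonzero(mm)
        print(ce.round(),col.round(),len(Q),"ztop %.1f"%(zt*1000),"top",rect(t[:,:2]),"all",rect(Q[:,:2]))
E
```

```text
scene bench z med/std 0.001176840009673441 0.0015038607929870492
[271. 150.] [166. 167. 166.] 646 ztop 49.5 top [347.6 250.   83.3  64.9  22.5] all [326.4 284.  146.6  98.2 -65.8]
[334. 146.] [146.  12.  12.] 350 ztop 16.7 top [508.9 392.2 110.2  42.3  20.2] all [512.1 406.8 132.1  73.5  24.6]
[343. 168.] [144. 138. 135.] 237 ztop 55.6 top [593.6 273.   24.4  18.8 -70.9] all [583.3 305.9 121.3  43.  -70.7]
[277. 191.] [160. 135.  88.] 500 ztop 9.9 top [453.2  96.2  90.   83.7 -86.8] all [448.8 102.   99.8  86.2 -60.6]
[396. 205.] [141.  99.  52.] 345 ztop 27.5 top [791.6 199.  170.3  15.5  89.8] all [788.5 218.3 210.   23.  -89.8]
[338. 199.] [ 54. 114.  68.] 305 ztop 36.9 top [633.4 138.4  44.8  41.  -48.5] all [627.8 155.9  91.8  57.4 -70.5]
[237. 231.] [177. 149. 117.] 1050 ztop 10.1 top [431.3 -97.3 115.3  93.1  23.1] all [429.9 -95.2 116.2  99.7  23. ]
[324. 231.] [139. 106.  42.] 276 ztop 43.0 top [650.6  -8.9  37.9  32.  -66.4] all [643.5  13.1  85.8  42.1 -67.3]
[180. 256.] [ 73.  93. 119.] 986 ztop 54.9 top [ 368.2 -263.6   99.    42.8    9.7] all [ 349.7 -245.8  140.3   83.
[... 1374 characters left out ...]
40.1  13.1] all [653.2 128.6 107.2  58.7 -34.3]
[157. 254.] [185. 180. 175.] 553 ztop 53.6 top [592.5 274.2  20.8  19.9  73.5] all [625.9 259.6 116.4  46.  -25.5]
[267. 255.] [191. 169. 126.] 969 ztop 8.0 top [453.   96.2  88.3  80.7 -44.1] all [458.   93.4  99.2  88.3 -45.3]
[242. 309.] [213. 213. 211.] 2229 ztop 47.1 top [346.8 252.2  88.1  60.7  23.8] all [370.3 235.5 119.5 110.7  21.8]
[125. 308.] [187.  47.  48.] 1029 ztop 14.7 top [509.5 395.1 119.   37.7  19.9] all [523.1 391.3 140.9  53.2  22.4]
wrist bench z med/std 0.00012984326057702278 0.0008470636253430443
[140.   3.] [166. 143. 118.] 270 ztop 45.7 top [ 318.1 -268.1   28.9    1.   -81.1] all [ 320.9 -257.5   69.4   18.6  -83.4]
```

View pics/wrist0.png

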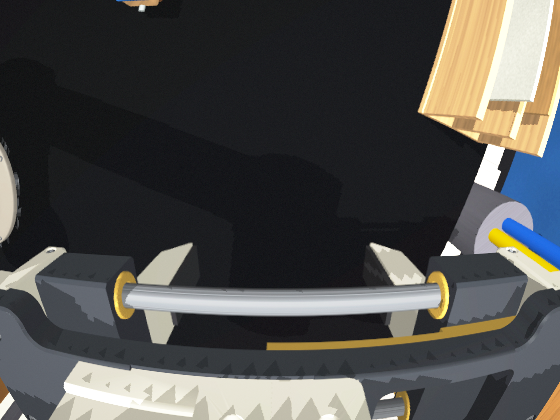

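The wrist view shows the gripper seen from ahead of the tool. The pads and things have these coarse world positions, which agree between the scene and side cameras and with the given heights and sizes. I'm moving now and will refine with the wrist camera on the way.

send_rows([
  {"slide": [0.3, -0.235, 0], "yaw": 0},
  {"slide": [0.3, -0.235, 0], "yaw": 0},
  {"slide": [0.3, -0.235, 0], "yaw": 0},
  {"slide": [0.3, -0.235, 0], "yaw": 0},
  {"slide": [0.3, -0.235, 0], "yaw": 0},
  {"slide": [0.3, -0.235, 0], "yaw": 0},
  {"slide": [0.3, -0.235, 0], "yaw": 0},
  {"slide": [0.3, -0.235, 0], "yaw": 0},
  {"slide": [0.3, -0.235, 0], "yaw": 0},
  {"slide": [0.3, -0.235, 0], "yaw": 0},
], hand=1, squeeze=30)

```text
time: 0.98
position: [0.3784, -0.1752, 0.2267]
ee_rot: [0.987, 0.163, 0.001, -0.001]
wrist_force: [-1.3, 0.3, -0.1]
width: 0.0918
finger_force: 0.0
```

```bash
cat >> h.py <<'E'
def psi(q):
    from scipy.spatial.transform import Rotation as R
    m=R.from_quat(q).as_matrix(); return np.degrees(np.arctan2(m[1,0],m[0,0])),m
def plan(x,y,z,ps):
    from workcell import sensors
    s=sensors.state(); p,m=psi(s["ee_rot"]); d=m.T@(np.array([x,y,z])-s["position"])
    yw=(p-ps+180)%360-180
    print("t %.2f pos %s psi %.2f w %.1f -> slide %s yaw %.2f rows %.1f"%(s["time"],(s["position"]*1000).round(1),p,s["width"]*1000,d.round(4),yw,max(np.linalg.norm(d)/.0417,abs(yw)/7.16)))
def look(name,tag,save=True):
    from workcell import optics
    c=optics.capture(name)
    if save: cv2.imwrite(f"pics/{tag}.png",c["image"][:,:,::-1]); np.savez(tag+".npz",**c)
    return c
E
python3 - <<'E'
from h import *
c=look("wrist","w1"); o,_,_=rays(c,[[0,0]],True); print("cam",o)
plan(.575,.121,.22,18.4)
for mm,Q,zt,ce,col in blobs(c,True):
    t=Q[abs(Q[:,2]-zt)<.005]
    print(ce.round(),col.round(),len(Q),"ztop %.1f"%(zt*1000),"top",rect(t[:,:2]))
E
```

```text
cam [ 0.4533555  -0.15060906  0.38501601]
t 1.03 pos [ 377.8 -176.8  226.7] psi 18.76 w 91.9 -> slide [ 0.2825 -0.2185  0.007 ] yaw 0.36 rows 8.6
[320.   6.] [239. 171. 112.] 602 ztop 7.9 top [ 589.1 -153.2   52.8   18.9  -68.7]
[416.  42.] [132. 181. 225.] 1380 ztop 23.8 top [ 592.  -272.4   48.9   48.4   -7. ]
[101.  62.] [225. 224. 144.] 2746 ztop 8.0 top [453.1  93.9  83.1  83.  -59.9]
[236. 113.] [250. 234. 173.] 6458 ztop 8.1 top [ 434.6 -100.6  108.7   82.7   22.8]
[468. 120.] [232. 189. 121.] 3410 ztop 7.8 top [ 536.2 -382.3  127.3   65.2  -26.5]
[ 10. 115.] [179. 180. 175.] 1259 ztop 45.5 top [357.8 223.5  83.5  10.8  16.2]
[351. 214.] [ 73. 136. 202.] 3582 ztop 53.7 top [ 368.6 -263.4   97.7   40.     9.7]
```

View pics/w1.png

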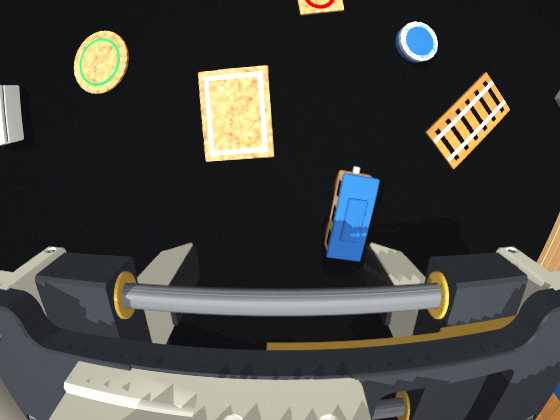

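The wrist view gives sharp sizes: box pad at (236,113), track pad (468,120), train (351,214), round pad (101,62). Next is the glass.

send_rows([
  {"slide": [0.282, -0.218, 0], "yaw": 0},
  {"slide": [0.282, -0.218, 0], "yaw": 0},
  {"slide": [0.282, -0.218, 0], "yaw": 0},
  {"slide": [0.282, -0.218, 0], "yaw": 0},
  {"slide": [0.282, -0.218, 0], "yaw": 0},
  {"slide": [0.282, -0.218, 0], "yaw": 0},
  {"slide": [0.282, -0.218, 0], "yaw": 0},
  {"slide": [0.282, -0.218, 0], "yaw": 0},
  {"slide": [0.282, -0.218, 0], "yaw": 0},
  {"slide": [0.282, -0.218, 0], "yaw": 0},
])

```text
time: 1.87
position: [0.5768, 0.118, 0.2256]
ee_rot: [0.987, 0.162, 0.0, -0.0]
wrist_force: [-1.6, -0.6, 0.7]
width: 0.0915
finger_force: 0.0
```

```bash
cat >> h.py <<'E'
def survey(tag,fish=True,amin=150,name="wrist",tol=.005,gripmask=True):
    c=look(name,tag); r=[]
    for mm,Q,zt,ce,col in blobs(c,fish,amin=amin):
        t=Q[abs(Q[:,2]-zt)<tol]
        print(ce.round(),col.round(),len(Q),"ztop %.1f"%(zt*1000),"top",rect(t[:,:2]))
    return c
E
python3 - <<'E'
from h import *
survey("w2"); plan(.632,.14,.10,18.4)
E
```

```text
[326.   5.] [172. 123.  65.] 480 ztop 25.8 top [785.7 131.4  40.1  13.4 -68.9]
[279. 128.] [103. 224. 137.] 2016 ztop 35.5 top [633.9 137.8  43.5  43.3  43.6]
[159. 126.] [232. 228. 225.] 1122 ztop 54.8 top [595.1 272.5  21.9  21.4   3.5]
[ 72. 156.] [231.   2.   2.] 1773 ztop 14.8 top [510.3 391.6 114.1  37.4  21.8]
[465. 183.] [246. 192. 137.] 3592 ztop 8.1 top [ 649.6 -121.2  151.7   53.7   28.6]
[403. 157.] [225. 202.  85.] 1136 ztop 41.2 top [651.2  -7.7  36.1  35.7  42.5]
[524. 246.] [141. 184. 217.] 326 ztop 23.8 top [ 606.4 -274.    48.    20.8   82.4]
[268. 266.] [231. 240. 170.] 2552 ztop 8.0 top [461.4  97.3  83.3  66.1 -70.8]
[374. 327.] [249. 240. 183.] 611 ztop 8.1 top [413.7 -91.   51.4  49.9  21.1]
t 1.92 pos [575.6 116.  225.5] psi 18.55 w 91.9 -> slide [ 0.0613 -0.0048  0.1254] yaw 0.15 rows 3.3
```

View pics/w2.png

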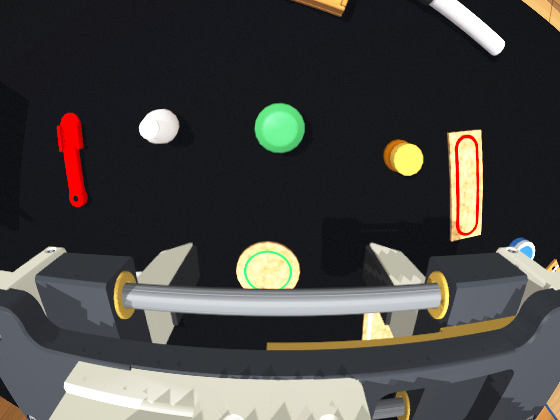

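The glass is at (279,128), with its circle centre near world (634,138) and the horn at upper left with its blade away from the robot. Descending on the glass.

send_rows([
  {"slide": [0.035, -0.002, 0.02], "yaw": 0},
  {"slide": [0.062, -0.0025, 0.045], "yaw": 0},
  {"slide": [0.062, -0.0025, 0.085], "yaw": 0},
  {"slide": [0.062, -0.0025, 0.125], "yaw": 0},
  {"slide": [0.062, -0.0025, 0.16], "yaw": 0},
  {"slide": [0.062, -0.0025, 0.19], "yaw": 0},
  {"slide": [0.062, -0.0025, 0.21], "yaw": 0},
  {"slide": [0.062, -0.0025, 0.22], "yaw": 0},
  {"slide": [0.062, -0.0025, 0.22], "yaw": 0},
  {"slide": [0.062, -0.0025, 0.22], "yaw": 0},
])

```text
time: 2.75
position: [0.6334, 0.1364, 0.0074]
ee_rot: [0.987, 0.16, 0.0, 0.0]
wrist_force: [0.4, 0.5, 0.5]
width: 0.0918
finger_force: 0.0
```

Run:
```python
from h import *
plan(.6335,.138,.005,18.4)
c=load("w2.npz"); im=c["image"].astype(int)
m=((im[...,1]>im[...,0]*1.4)&(im[...,1]>70)).astype(np.uint8)
m[240:]=0; v,u=np.nonzero(m)
h=cv2.convexHull(np.c_[u,v].astype(np.int32))[:,0]
for z in (.0,.012,.024,.03): print(z,rect(plane(c,h,z,True)[:,:2]))
```

```text
t 2.75 pos [633.4 136.4   7.4] psi 18.37 w 91.8 -> slide [ 0.0007 -0.0015  0.0024] yaw -0.03 rows 0.1
0.0 [610.8 -55.3 448.6  59.4  83.6]
0.012 [612.1 -49.1 434.6  57.6  83.6]
0.024 [613.4 -42.9 420.6  55.7  83.6]
0.03 [614.  -39.8 413.6  54.8  83.6]
```

send_rows([
  {"slide": [0.0, -0.001, 0.002], "yaw": 0},
  {"slide": [0.0, -0.001, 0.002], "yaw": 0},
  {"slide": [0.0, -0.001, 0.002], "yaw": 0},
  {"slide": [0.0, -0.001, 0.002], "yaw": 0},
  {"slide": [0.0, -0.001, 0.002], "yaw": 0},
  {"slide": [0.0, -0.001, 0.002], "yaw": 0},
  {"slide": [0.0, -0.001, 0.002], "yaw": 0},
  {"slide": [0.0, -0.001, 0.002], "yaw": 0},
], hand=0.1, squeeze=30)

```text
time: 3.42
position: [0.6328, 0.1388, 0.0051]
ee_rot: [0.987, 0.16, 0.0, 0.0]
wrist_force: [-1.1, 0.3, 3.1]
width: 0.0552
finger_force: 30.0
```

send_rows([
  {"slide": [0, 0, -0.015], "yaw": 0},
  {"slide": [0, 0, -0.04], "yaw": 0},
  {"slide": [-0.02, -0.001, -0.07], "yaw": 0},
  {"slide": [-0.05, -0.003, -0.095], "yaw": 0},
  {"slide": [-0.09, -0.006, -0.1], "yaw": 0},
  {"slide": [-0.13, -0.009, -0.1], "yaw": 0},
  {"slide": [-0.17, -0.011, -0.1], "yaw": 0},
  {"slide": [-0.205, -0.013, -0.1], "yaw": 0},
  {"slide": [-0.23, -0.015, -0.1], "yaw": 0},
  {"slide": [-0.24, -0.015, -0.1], "yaw": 0},
])

```text
time: 4.25
position: [0.3959, 0.0766, 0.1043]
ee_rot: [0.987, 0.16, -0.002, -0.0]
wrist_force: [-0.9, -0.1, -1.8]
width: 0.0552
finger_force: 30.0
```

Run:
```python
from h import *
plan(.453,.095,.025,18.4)
survey("w3"); plan(.453,.095,.025,18.4)
```

```text
t 4.25 pos [395.9  76.6 104.3] psi 18.44 w 55.2 -> slide [0.0603 0.0007 0.079 ] yaw 0.04 rows 2.4
[16. 31.] [208.   2.   2.] 1244 ztop 15.1 top [488.7 383.2  69.8  26.7  18.2]
[544.  51.] [233. 159. 100.] 3176 ztop 8.1 top [ 635.3 -126.9  119.    53.1   27.1]
[282. 134.] [222. 217. 133.] 8785 ztop 7.9 top [453.1  94.7  83.   83.  -42. ]
[ 78. 203.] [215. 216. 214.] 7436 ztop 47.1 top [348.4 250.1  84.2  59.9  22.4]
[468. 216.] [232. 201. 143.] 6521 ztop 8.0 top [ 435.  -100.3  108.7   83.4   22.5]
t 4.30 pos [396.3  76.5 104.4] psi 18.44 w 54.6 -> slide [0.0599 0.0004 0.0792] yaw 0.04 rows 2.4
```

View pics/w3.png

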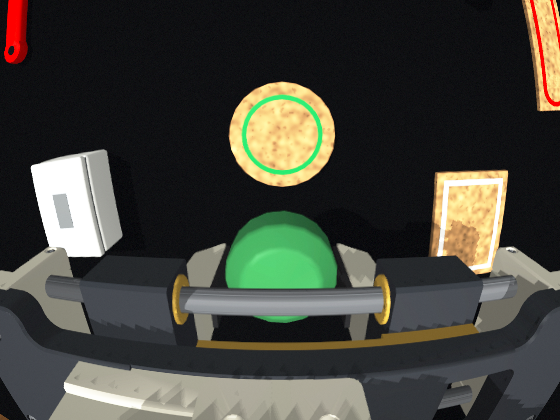

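The pad is centred at (282,134), world (453,95), and the glass is held centrally between the pads at (281,265). A quick check of the glass's in-hand offset follows.

Run:
```python
from h import *
from scipy.optimize import least_squares
c=load("w3.npz"); im=c["image"].astype(int); P=cloud(c,True)
m=(im[...,1]>im[...,0]*1.5)&(P[...,2]>.09)&(P[...,2]<.15)
Q=P[m]; print(len(Q),Q.min(0),Q.max(0))
# dome: sphere fit on upper points
D=Q[Q[:,2]>np.percentile(Q[:,2],30)]
f=lambda p: np.linalg.norm(D-p[:3],axis=1)-p[3]
r=least_squares(f,[.396,.077,.09,.05],loss="soft_l1",f_scale=.001); print(r.x)
t=Q[Q[:,2]>Q[:,2].max()-.004]; print(rect(t[:,:2]))
```

```text
7289 [0.37072129 0.04820563 0.10213705] [0.42500212 0.10454738 0.13659415]
[0.39701207 0.07635535 0.09559147 0.04012523]
[400.5  76.6  34.9  33.8  63.5]
```

send_rows([
  {"slide": [0.03, 0.0003, 0.01], "yaw": 0},
  {"slide": [0.052, 0.0004, 0.025], "yaw": 0},
  {"slide": [0.0592, 0.0004, 0.045], "yaw": 0},
  {"slide": [0.0592, 0.0004, 0.065], "yaw": 0},
  {"slide": [0.0592, 0.0004, 0.08], "yaw": 0},
  {"slide": [0.0592, 0.0004, 0.088], "yaw": 0},
  {"slide": [0.0592, 0.0004, 0.091], "yaw": 0},
  {"slide": [0.0592, 0.0004, 0.092], "yaw": 0},
  {"slide": [0.0592, 0.0004, 0.092], "yaw": 0},
  {"slide": [0.0592, 0.0004, 0.092], "yaw": 0},
])

```text
time: 5.13
position: [0.4573, 0.0954, 0.0135]
ee_rot: [0.987, 0.16, 0.001, 0.0]
wrist_force: [0.0, -0.3, -2.7]
width: 0.0548
finger_force: 30.0
```

send_rows([
  {"slide": [0, 0, 0], "yaw": 0},
  {"slide": [0, 0, 0], "yaw": 0},
])

```text
time: 5.3
position: [0.457, 0.0953, 0.0134]
ee_rot: [0.987, 0.16, 0.001, 0.0]
wrist_force: [-0.8, -0.6, -2.6]
width: 0.0549
finger_force: 30.0
```

Run:
```python
from h import *
from workcell import optics,sensors
plan(.4523,.0947,.0115,18.4)
optics.capture("side");optics.capture("side")
plan(.4523,.0947,.0115,18.4)
```

```text
t 5.30 pos [457.   95.3  13.4] psi 18.43 w 54.9 -> slide [-0.0047 -0.0009  0.0019] yaw 0.03 rows 0.1
t 5.40 pos [456.8  95.3  13.2] psi 18.44 w 54.9 -> slide [-0.0044 -0.0008  0.0016] yaw 0.04 rows 0.1
```

send_rows([
  {"slide": [-0.0045, -0.0008, 0.0], "yaw": 0},
  {"slide": [-0.0045, -0.0008, 0.001], "yaw": 0},
  {"slide": [-0.0045, -0.0008, 0.0018], "yaw": 0},
  {"slide": [-0.0045, -0.0008, 0.0018], "yaw": 0},
  {"slide": [-0.0045, -0.0008, 0.0018], "yaw": 0},
])

```text
time: 5.82
position: [0.4515, 0.0946, 0.011]
ee_rot: [0.987, 0.16, -0.001, 0.0]
wrist_force: [-2.8, -0.2, 3.8]
width: 0.0546
finger_force: 30.0
```

send_rows([
  {"slide": [0, 0, 0], "yaw": 0},
  {"slide": [0, 0, 0], "yaw": 0},
  {"slide": [0, 0, 0], "yaw": 0},
  {"slide": [0, 0, 0], "yaw": 0},
  {"slide": [0, 0, -0.02], "yaw": 0},
  {"slide": [0, 0, -0.06], "yaw": 0},
  {"slide": [0, 0, -0.1], "yaw": 0},
  {"slide": [-0.02, 0, -0.14], "yaw": 0},
  {"slide": [-0.02, 0, -0.14], "yaw": 0},
  {"slide": [-0.02, 0, -0.14], "yaw": 0},
], hand=0.7)

```text
time: 6.65
position: [0.4339, 0.0883, 0.1532]
ee_rot: [0.987, 0.16, 0.003, 0.0]
wrist_force: [0.1, 0.4, -1.2]
width: 0.0785
finger_force: 0.0
```

Run:
```python
from h import *
for n in ("side","wrist"):
  c=look(n,n+"4"); f=n=="wrist"; P=cloud(c,f); im=c["image"].astype(int)
  near=np.hypot(P[...,0]-.4525,P[...,1]-.0948)<.06
  g=near&(im[...,1]>im[...,0]*1.3)&(im[...,1]>im[...,2]*1.25)&(P[...,2]>.030)
  Q=P[g]; print(n,len(Q),"top max",Q[:,2].max(),"topslice",rect(Q[Q[:,2]>.038][:,:2]) if (Q[:,2]>.038).any() else 0,"mid",rect(Q[:,:2]))
  p=near&(P[...,2]>.003)&(P[...,2]<.011)&(im.max(2)>60); print(rect(P[p][:,:2]))
plan(.44,.30,.2,21.5)
```

```text
side 319 top max 0.04283803934857655 topslice [449.4  96.6  38.6  38.2 -80.8] mid [446.8  99.8  52.4  44.7  45.5]
[446.8 102.7  81.5  69.6  42.4]
wrist 2899 top max 0.04343163039405529 topslice [452.6  94.8  41.   40.3 -72.4] mid [453.4  94.5  53.8  52.9 -72.6]
[453.3  94.7  83.8  82.5 -17.6]
t 6.75 pos [432.8  88.4 150.4] psi 18.43 w 78.0 -> slide [ 0.0737 -0.1985 -0.0496] yaw -3.07 rows 5.2
```

Glass is centred on its pad to within 0.3 mm. Next, the horn.

send_rows([
  {"slide": [0.108, -0.261, -0.03], "yaw": -3},
  {"slide": [0.108, -0.261, -0.03], "yaw": -3},
  {"slide": [0.108, -0.261, -0.03], "yaw": -3},
  {"slide": [0.108, -0.261, -0.03], "yaw": -3},
  {"slide": [0.108, -0.261, -0.03], "yaw": -3},
  {"slide": [0.108, -0.261, -0.03], "yaw": -3},
  {"slide": [0.108, -0.261, -0.03], "yaw": -3},
  {"slide": [0.108, -0.261, -0.03], "yaw": -3},
  {"slide": [0.108, -0.261, -0.03], "yaw": -3},
  {"slide": [0.108, -0.261, -0.03], "yaw": -3},
], hand=0.3)

```text
time: 7.58
position: [0.4522, 0.3696, 0.1785]
ee_rot: [0.982, 0.186, -0.002, 0.001]
wrist_force: [-1.0, -0.4, -1.1]
width: 0.0595
finger_force: 0.0
```

```bash
cat >> h.py <<'E'
def horn(c,z0,fish=True):
    # red pixels with depth within the object height range -> outline cast onto the rim plane
    P=cloud(c,fish); im=c["image"].astype(int)
    m=(im[...,0]>90)&(im[...,1]<60)&(im[...,2]<60)&(P[...,2]>z0+.004)&(P[...,2]<z0+.03)
    n,l,st,_=cv2.connectedComponentsWithStats(m.astype(np.uint8)); i=1+np.argmax(st[1:,4])
    v,u=np.nonzero(l==i); X=plane(c,np.c_[u,v],z0+.0135,fish)[:,:2]
    r=rect(X); a=np.radians(r[4]); e=np.array([np.cos(a),np.sin(a)]); nn=np.array([-e[1],e[0]])
    c0=r[:2]/1000
    q=X-c0; s=q@e; t=q@nn
    prof=[(round(k*1000),round((t[abs(s-k)<.003].min())*1000,1),round((t[abs(s-k)<.003].max())*1000,1)) for k in np.arange(-.06,.061,.01) if (abs(s-k)<.003).sum()>3]
    return r,prof
E
python3 - <<'E'
from h import *
c=look("wrist","w5"); r,p=horn(c,0); print(r,p)
plan(.51,.392,.1,21.5)
E
```

```text
[515.8 394.6 125.8  35.2  21.5] [(-60, np.float64(-8.1), np.float64(11.2)), (-50, np.float64(-11.1), np.float64(14.2)), (-40, np.float64(-9.0), np.float64(12.1)), (-30, np.float64(-9.0), np.float64(12.0)), (-20, np.float64(-9.9), np.float64(10.9)), (-10, np.float64(-9.9), np.float64(10.9)), (0, np.float64(-9.8), np.float64(10.8)), (10, np.float64(-10.7), np.float64(9.8)), (20, np.float64(-17.6), np.float64(17.6)), (30, np.float64(-17.5), np.float64(17.6)), (40, np.float64(-17.5), np.float64(17.5)), (50, np.float64(-17.5), np.float64(16.6)), (60, np.float64(-12.6), np.float64(11.7))]
t 7.63 pos [452.5 369.1 179.1] psi 21.41 w 59.7 -> slide [ 0.0622 -0.0004  0.0788] yaw -0.09 rows 2.4
```

View pics/w5.png

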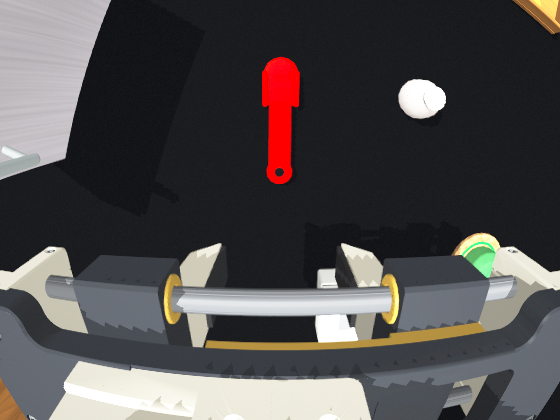

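```bash
cat >> h.py <<'E'
def horn2(c,z0,fish=True,zr=(.002,.03)):
    P=cloud(c,fish); im=c["image"].astype(int)
    m=(im[...,0]>90)&(im[...,1]<60)&(im[...,2]<60)&(P[...,2]>z0+zr[0])&(P[...,2]<z0+zr[1])
    n,l,st,_=cv2.connectedComponentsWithStats(m.astype(np.uint8)); i=1+np.argmax(st[1:,4])
    v,u=np.nonzero(l==i); X=plane(c,np.c_[u,v],z0+.0135,fish)[:,:2]
    r=rect(X); a=np.radians(r[4]); c0=r[:2]/1000
    for _ in range(4):
        e=np.array([np.cos(a),np.sin(a)]); nn=np.array([-e[1],e[0]]); s=(X-c0)@e; t=(X-c0)@nn
        k=np.arange(s.min()+.004,s.max()-.004,.003); lo=[];w=[]
        for q in k:
            b=t[abs(s-q)<.002]; lo.append((b.min()+b.max())/2); w.append(b.max()-b.min())
        f=np.polyfit(k,lo,1); a+=np.arctan(f[0]); c0=c0+nn*f[1]
    w=np.array(w)*1000; j=np.nonzero((w[:-1]<29)&(w[1:]>=29)|(w[:-1]>=29)&(w[1:]<29))[0]
    print("yaw %.2f ends %.1f %.1f"%(np.degrees(a),s.min()*1000,s.max()*1000),"steps",[(k[i]*1000+1.5).round(1) for i in j],"res",np.std(np.array(lo)-np.polyval(f,k)).round(5))
    return c0,e,a,s,w,k
E
python3 - <<'E'
from h import *
c=load("w5.npz")
for zr in ((.002,.03),(-.01,.03)):
    c0,e,a,s,w,k=horn2(c,0,zr=zr); print(c0,(c0+e*(s.min()+s.max())/2).round(4),w.round().astype(int))
E
```

```text
yaw 20.49 ends -63.0 63.0 steps [np.float64(14.5), np.float64(56.5)] res 0.00026
[0.51561049 0.39508356] [0.5156 0.3951] [19 23 24 25 25 23 21 21 21 21 21 22 21 21 21 21 21 21 21 21 21 21 21 20
 21 35 35 35 35 35 35 35 35 35 35 35 34 31 30 26]
yaw 20.46 ends -63.5 63.5 steps [np.float64(14.0), np.float64(56.0)] res 0.00048
[0.51610829 0.39514976] [0.5161 0.3951] [20 24 25 26 25 23 22 22 22 22 22 22 22 23 23 23 23 23 23 23 23 23 22 22
 27 35 35 35 35 35 36 36 36 36 36 36 36 34 31 27]
```

The horn runs from (280,60), blade end, to (279,183), handle. Its measured step at 14.5 mm and width agree with the given shape. Origin (515.6, 395.1), yaw 20.5°.

send_rows([
  {"slide": [0.035, -0.001, 0.02], "yaw": 0.9},
  {"slide": [0.065, -0.001, 0.045], "yaw": 0.9},
  {"slide": [0.068, -0.001, 0.085], "yaw": 0.9},
  {"slide": [0.068, -0.001, 0.12], "yaw": 0.9},
  {"slide": [0.068, -0.001, 0.145], "yaw": 0.9},
  {"slide": [0.068, -0.001, 0.16], "yaw": 0.9},
  {"slide": [0.068, -0.001, 0.17], "yaw": 0.9},
  {"slide": [0.068, -0.001, 0.174], "yaw": 0.9},
  {"slide": [0.068, -0.001, 0.174], "yaw": 0.9},
  {"slide": [0.068, -0.001, 0.174], "yaw": 0.9},
])

```text
time: 8.47
position: [0.5166, 0.3958, 0.008]
ee_rot: [0.984, 0.178, 0.001, -0.0]
wrist_force: [1.1, -1.2, -0.1]
width: 0.0599
finger_force: 0.0
```

Run:
```python
from h import *
plan(.5156,.3951,.003,20.5)
```

```text
t 8.47 pos [516.6 395.8   8. ] psi 20.50 w 59.9 -> slide [-0.0012  0.0003  0.0049] yaw 0.00 rows 0.1
```

send_rows([
  {"slide": [-0.001, 0, 0.002], "yaw": 0},
  {"slide": [-0.001, 0, 0.002], "yaw": 0},
  {"slide": [-0.001, 0, 0.003], "yaw": 0},
  {"slide": [-0.001, 0, 0.003], "yaw": 0},
])

```text
time: 8.8
position: [0.515, 0.3957, 0.0044]
ee_rot: [0.984, 0.178, 0.0, -0.0]
wrist_force: [-0.0, 0.6, -0.0]
width: 0.0595
finger_force: 0.0
```

send_rows([
  {"slide": [0, 0.0005, 0.001], "yaw": 0},
  {"slide": [0, 0.0005, 0.001], "yaw": 0},
  {"slide": [0, 0.0005, 0.001], "yaw": 0},
  {"slide": [0, 0.0005, 0.001], "yaw": 0},
  {"slide": [0, 0.0005, 0.001], "yaw": 0},
  {"slide": [0, 0.0005, 0.001], "yaw": 0},
  {"slide": [0, 0.0005, 0.001], "yaw": 0},
  {"slide": [0, 0.0005, 0.001], "yaw": 0},
], hand=-0.9, squeeze=25)

```text
time: 9.47
position: [0.5151, 0.3951, 0.0028]
ee_rot: [0.984, 0.178, -0.0, 0.0]
wrist_force: [0.2, -1.0, 0.8]
width: 0.0217
finger_force: 25.0
```

send_rows([
  {"slide": [0, 0, -0.03], "yaw": 0},
  {"slide": [0, 0, -0.07], "yaw": 0},
  {"slide": [-0.005, 0.02, -0.11], "yaw": 0},
  {"slide": [-0.015, 0.055, -0.127], "yaw": -2},
  {"slide": [-0.024, 0.095, -0.127], "yaw": -4},
  {"slide": [-0.033, 0.135, -0.127], "yaw": -6},
  {"slide": [-0.042, 0.175, -0.127], "yaw": -6.5},
  {"slide": [-0.051, 0.215, -0.127], "yaw": -6.5},
  {"slide": [-0.06, 0.255, -0.127], "yaw": -6.5},
  {"slide": [-0.067, 0.29, -0.127], "yaw": -6.5},
])

```text
time: 10.3
position: [0.5539, 0.0975, 0.13]
ee_rot: [0.972, 0.234, -0.0, 0.0]
wrist_force: [-0.2, -0.3, -1.0]
width: 0.0216
finger_force: 25.0
```

Run:
```python
from h import *
plan(.573,-.048,.13,27)
```

```text
t 10.30 pos [553.9  97.5 130. ] psi 27.01 w 21.6 -> slide [-4.910e-02  1.383e-01  1.000e-04] yaw 0.01 rows 3.5
```

send_rows([
  {"slide": [-0.013, 0.035, 0], "yaw": 0},
  {"slide": [-0.026, 0.07, 0], "yaw": 0},
  {"slide": [-0.038, 0.105, 0], "yaw": 0},
  {"slide": [-0.046, 0.128, 0], "yaw": 0},
  {"slide": [-0.049, 0.138, 0], "yaw": 0},
  {"slide": [-0.049, 0.138, 0], "yaw": 0},
  {"slide": [-0.049, 0.138, 0], "yaw": 0},
  {"slide": [-0.049, 0.138, 0], "yaw": 0},
  {"slide": [-0.049, 0.138, 0], "yaw": 0},
])

```text
time: 11.05
position: [0.5729, -0.0434, 0.1299]
ee_rot: [0.972, 0.235, -0.0, -0.0]
wrist_force: [-0.0, -0.2, -0.5]
width: 0.0219
finger_force: 25.0
```

Run:
```python
from h import *
c=survey("w6"); plan(.573,-.048,.13,27)
from workcell import sensors
z=sensors.state()["position"][2]
c0,e,a,s,w,k=horn2(c,z-.003,zr=(-.01,.04)); print(c0,w.round().astype(int))
```

```text
[20. 53.] [195. 187. 182.] 1322 ztop 52.4 top [597.4 265.2  19.5   8.7  17.3]
[286. 102.] [248. 241. 102.] 1847 ztop 41.3 top [651.2  -8.5  36.1  35.7  72.6]
[392. 161.] [248. 188. 127.] 8573 ztop 7.9 top [ 649.7 -121.1  150.5   53.2   28.2]
[111. 240.] [142. 199. 120.] 4311 ztop 40.8 top [453.6  93.2  44.2  42.7  43.5]
[  8. 247.] [181. 182. 176.] 834 ztop 33.2 top [365.6 226.2  40.1   5.2  19. ]
[471. 268.] [124. 160. 194.] 761 ztop 23.4 top [ 604.2 -262.    40.5   19.1  -62.4]
[256. 331.] [254. 237. 162.] 196 ztop 8.1 top [431.9 -86.5  38.1  11.   16.8]
t 11.10 pos [573.  -43.6 129.9] psi 27.16 w 21.2 -> slide [-0.002   0.0039 -0.0001] yaw 0.16 rows 0.1
yaw 27.15 ends -38.3 38.3 steps [np.float64(-14.8), np.float64(30.2)] res 0.00011
[ 0.59839973 -0.03099949] [21 21 21 21 21 21 21 34 35 35 35 35 35 35 35 35 35 35 35 35 32 30 27]
```

View pics/w6.png

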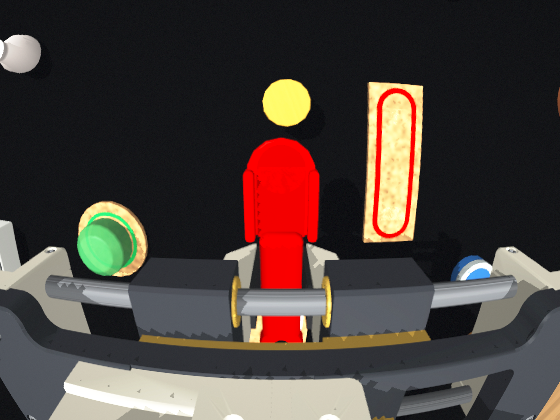

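The pad is at (392,161), world (649.7,-121.1), yaw about 28.2°. The horn in hand is aligned with the tool. Moving above the pad.

send_rows([
  {"slide": [0.008, 0.03, 0], "yaw": -0.5},
  {"slide": [0.02, 0.065, 0.0], "yaw": -1.1},
  {"slide": [0.029, 0.092, 0.01], "yaw": -1.1},
  {"slide": [0.0326, 0.104, 0.035], "yaw": -1.1},
  {"slide": [0.0326, 0.104, 0.065], "yaw": -1.1},
  {"slide": [0.0326, 0.104, 0.09], "yaw": -1.1},
  {"slide": [0.0326, 0.104, 0.105], "yaw": -1.1},
  {"slide": [0.0326, 0.104, 0.11], "yaw": -1.1},
  {"slide": [0.0326, 0.104, 0.11], "yaw": -1.1},
  {"slide": [0.0326, 0.104, 0.11], "yaw": -1.1},
])

```text
time: 11.93
position: [0.6501, -0.1224, 0.0208]
ee_rot: [0.97, 0.244, 0.0, 0.0]
wrist_force: [-0.5, 0.7, 0.6]
width: 0.0218
finger_force: 25.0
```

Run:
```python
from h import *
c=load("w6.npz"); P=cloud(c,True); im=c["image"].astype(int)
m=(im.max(2)>60)&(np.hypot(P[...,0]-.65,P[...,1]+.121)<.09)&(abs(P[...,2]-.0065)<.006)
n,l,st,_=cv2.connectedComponentsWithStats(m.astype(np.uint8)); i=1+np.argmax(st[1:,4]); v,u=np.nonzero(l==i)
X=plane(c,np.c_[u,v],.006,True)[:,:2]; a=np.radians(28.2); c0=np.array([.6497,-.1211])
e=np.array([np.cos(a),np.sin(a)]); nn=np.array([-e[1],e[0]]); s=(X-c0)@e;t=(X-c0)@nn
k=np.arange(-.066,.067,.006); up=[t[abs(s-q)<.003].max() for q in k]; lo=[t[abs(s-q)<.003].min() for q in k]
print(np.degrees(np.polyfit(k,up,1)[0]),np.degrees(np.polyfit(k,lo,1)[0]),np.mean(up)*1e3,np.mean(lo)*1e3,s.min()*1e3,s.max()*1e3)
plan(.6494,-.1212,.0095,28.3)
```

```text
-0.021803594542195603 0.22901683685140123 27.20510959693983 -25.996623845799487 -75.12914106616186 75.3501369393161
t 11.93 pos [ 650.1 -122.4   20.8] psi 28.19 w 21.8 -> slide [-0.0001 -0.0014  0.0113] yaw -0.11 rows 0.3
```

send_rows([
  {"slide": [0, -0.001, 0.004], "yaw": 0},
  {"slide": [0, -0.0013, 0.007], "yaw": 0},
  {"slide": [0, -0.0013, 0.009], "yaw": 0},
  {"slide": [0, -0.0013, 0.0105], "yaw": 0},
  {"slide": [0, -0.0013, 0.0112], "yaw": 0},
  {"slide": [0, -0.0013, 0.0112], "yaw": 0},
  {"slide": [0, -0.0013, 0.0112], "yaw": 0},
])

```text
time: 12.52
position: [0.649, -0.1219, 0.0089]
ee_rot: [0.97, 0.243, 0.0, 0.0]
wrist_force: [-1.5, -0.8, -0.3]
width: 0.022
finger_force: 25.0
```

send_rows([
  {"slide": [0.0003, -0.0004, 0.0005], "yaw": 0},
  {"slide": [0.0003, -0.0004, 0.0005], "yaw": 0},
  {"slide": [0.0003, -0.0004, 0.0005], "yaw": 0},
])

```text
time: 12.77
position: [0.649, -0.1219, 0.0088]
ee_rot: [0.97, 0.243, 0.0, 0.0]
wrist_force: [-2.8, -1.9, 4.9]
width: 0.0217
finger_force: 25.0
```

send_rows([
  {"slide": [0, 0, 0], "yaw": 0},
  {"slide": [0, 0, 0], "yaw": 0},
  {"slide": [0, 0, 0], "yaw": 0},
  {"slide": [0, 0, 0], "yaw": 0},
  {"slide": [0, 0, -0.02], "yaw": 0},
  {"slide": [0, 0, -0.05], "yaw": 0},
  {"slide": [-0.03, 0, -0.09], "yaw": 0},
  {"slide": [-0.06, 0, -0.12], "yaw": 0},
  {"slide": [-0.06, 0, -0.12], "yaw": 0},
  {"slide": [-0.06, 0, -0.12], "yaw": 0},
], hand=0)

```text
time: 13.6
position: [0.5963, -0.1509, 0.1312]
ee_rot: [0.97, 0.242, 0.002, 0.001]
wrist_force: [0.5, -0.0, -0.6]
width: 0.046
finger_force: 0.0
```

Run:
```python
from h import *
c=look("wrist","w7")
c0,e,a,s,w,k=horn2(c,.006,zr=(-.001,.03)); print(c0,w.round().astype(int))
P=cloud(c,True); im=c["image"].astype(int)
m=(im.max(2)>60)&(np.hypot(P[...,0]-.65,P[...,1]+.121)<.09)&(P[...,2]>.002)&(P[...,2]<.03)
n,l,st,_=cv2.connectedComponentsWithStats(m.astype(np.uint8)); i=1+np.argmax(st[1:,4]); v,u=np.nonzero(l==i)
print(rect(plane(c,np.c_[u,v],.006,True)[:,:2])); print(rect(P[m&(P[...,2]<.009)][:,:2]))
plan(.29,-.27,.15,9.7)
```

```text
yaw 28.24 ends -66.7 66.8 steps [np.float64(-61.2)] res 0.00019
[ 0.65050431 -0.12090816] [25 29 32 33 34 34 34 35 35 35 35 35 34 34 34 34 34 34 34 34 35 35 35 35
 35 35 35 35 35 35 35 35 35 35 35 35 35 35 34 34 33 29]
[ 649.6 -121.1  149.7   52.1   28.2]
[ 649.4 -120.8  150.4   53.    28.4]
t 13.65 pos [ 596.3 -150.   129. ] psi 28.07 w 46.4 -> slide [-0.3267 -0.0382 -0.0215] yaw 18.37 rows 7.9
```

View pics/w7.png

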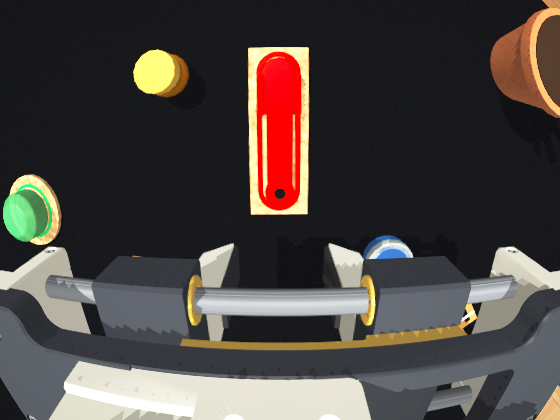

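The horn lies centred within the red outline at (279,131). The outline merged into the mask, so I'll recheck with a height cut, and measure the train and pads at the same time.

Run:
```python
from h import *
c=load("w7.npz")
c0,e,a,s,w,k=horn2(c,.006,zr=(.0055,.03)); print(c0,w.round().astype(int))
P=cloud(c,True)
m=(P[...,2]>.0125)&(P[...,2]<.03)&(np.hypot(P[...,0]-.65,P[...,1]+.121)<.085); print(rect(P[m][:,:2]))
```

```text
yaw 28.33 ends -62.9 62.8 steps [np.float64(11.6), np.float64(53.6)] res 0.00024
[ 0.64981333 -0.12199608] [21 23 23 24 23 21 20 20 19 19 19 19 20 20 20 20 20 20 20 20 21 21 21 21
 31 34 34 34 34 34 35 35 35 34 34 34 34 31 28 24]
[ 650.9 -122.8  127.    36.1   30.7]
```

send_rows([
  {"slide": [-0.04, -0.005, -0.02], "yaw": 3},
  {"slide": [-0.08, -0.01, -0.02], "yaw": 9},
  {"slide": [-0.12, -0.014, -0.02], "yaw": 15},
  {"slide": [-0.16, -0.018, -0.02], "yaw": 18.4},
  {"slide": [-0.2, -0.023, -0.02], "yaw": 18.4},
  {"slide": [-0.235, -0.028, -0.02], "yaw": 18.4},
  {"slide": [-0.255, -0.03, -0.02], "yaw": 18.4},
  {"slide": [-0.26, -0.03, -0.02], "yaw": 18.4},
  {"slide": [-0.26, -0.03, -0.02], "yaw": 18.4},
  {"slide": [-0.26, -0.03, -0.02], "yaw": 18.4},
], hand=0.6)

```text
time: 14.48
position: [0.3536, -0.2456, 0.1475]
ee_rot: [0.996, 0.085, -0.0, -0.0]
wrist_force: [0.5, 0.8, -0.5]
width: 0.0732
finger_force: 0.0
```

Run:
```python
from h import *
survey("w8"); plan(.3685,-.2635,.1,9.7)
```

```text
[443.  50.] [238. 198. 126.] 5384 ztop 7.7 top [ 536.6 -382.7  129.2   64.7  -26.7]
[555.   9.] [117. 116. 118.] 180 ztop 18.0 top [ 641.5 -524.8   22.    10.9   10.1]
[149.  91.] [249. 234. 174.] 8489 ztop 8.0 top [ 434.5 -100.6  108.3   83.3   22.4]
[16. 70.] [136. 166. 100.] 2105 ztop 35.9 top [455.3  75.9  49.4  20.2  10.4]
[304. 189.] [ 68. 149. 227.] 6053 ztop 53.7 top [ 368.7 -263.3   98.    41.2   10.3]
t 14.53 pos [ 353.8 -245.5  147.6] psi 9.78 w 73.4 -> slide [0.0114 0.0203 0.0476] yaw 0.08 rows 1.3
```

Run:
```python
from h import *
def hole(c,uv,z):
    im=c["image"].astype(int); u0,v0=uv; sub=im[v0-7:v0+8,u0-7:u0+8,0]; m=(sub<100).astype(np.uint8)
    n,l,st,ce=cv2.connectedComponentsWithStats(m); i=l[7,7] or 1+np.argmax(st[1:,4])
    p=ce[i]+[u0-7,v0-7]; return p,plane(c,p,z,True)[0,:2],plane(c,p,z+.012,True)[0,:2],st[i,4]
a=np.radians(20.5); e=np.array([np.cos(a),np.sin(a)])
c=load("w5.npz"); p,b,t,n=hole(c,(279,172),0); print(p,b,n,"hole along:",(b-[.5156,.3951])@e,(t-[.5156,.3951])@e)
a=np.radians(28.3); e=np.array([np.cos(a),np.sin(a)]); nn=np.array([-e[1],e[0]])
c=load("w7.npz"); p,b,t,n=hole(c,(280,194),.006); print(p,b,n,"hole along:",(b-[.6496,-.1211])@e,(t-[.6496,-.1211])@e,(b-[.6496,-.1211])@nn)
```

```text
[278.92727273 171.6       ] [0.46537456 0.37598535] 55 hole along: -0.05373886439112582 -0.05141437683776092
[279.5        193.28947368] [ 0.60146626 -0.14806131] 76 hole along: -0.055162710175464535 -0.05208937470696105 -0.0009191835201831553
```

The horn sits within about 1 mm of the pad centre and is aligned. Now the train.

send_rows([
  {"slide": [0.0117, 0.02, 0], "yaw": -0.2},
  {"slide": [0.0117, 0.02, 0.02], "yaw": -0.2},
  {"slide": [0.0117, 0.02, 0.05], "yaw": -0.2},
  {"slide": [0.0117, 0.02, 0.08], "yaw": -0.2},
  {"slide": [0.0117, 0.02, 0.105], "yaw": -0.2},
  {"slide": [0.0117, 0.02, 0.125], "yaw": -0.2},
  {"slide": [0.0117, 0.02, 0.135], "yaw": -0.2},
  {"slide": [0.0117, 0.02, 0.139], "yaw": -0.2},
  {"slide": [0.0117, 0.02, 0.139], "yaw": -0.2},
  {"slide": [0.0117, 0.02, 0.139], "yaw": -0.2},
])

```text
time: 15.37
position: [0.3684, -0.2634, 0.0093]
ee_rot: [0.996, 0.087, 0.0, 0.0]
wrist_force: [0.5, 0.2, 0.5]
width: 0.0737
finger_force: 0.0
```

send_rows([
  {"slide": [0, 0, 0], "yaw": 0},
  {"slide": [0, 0, 0], "yaw": 0},
  {"slide": [0, 0, 0], "yaw": 0},
])

```text
time: 15.62
position: [0.368, -0.2639, 0.0099]
ee_rot: [0.996, 0.087, 0.001, 0.001]
wrist_force: [-0.0, -0.5, 0.3]
width: 0.0735
finger_force: 0.0
```

Run:
```python
from h import *
plan(.3687,-.2633,.008,10)
c=load("w8.npz");P=cloud(c,True);m=(P[...,2]>.04)&(P[...,2]<.06)&(c["image"][...,2].astype(int)>c["image"][...,0]*1.5)&(np.hypot(P[...,0]-.3687,P[...,1]+.2633)<.08)
print(rect(P[m][:,:2]))
```

```text
t 15.62 pos [ 368.  -263.9    9.9] psi 9.94 w 73.5 -> slide [ 0.0008 -0.0005  0.0019] yaw -0.06 rows 0.1
[ 368.6 -263.5   99.8   42.5    9.9]
```

send_rows([
  {"slide": [0.0006, -0.0003, 0.002], "yaw": 0},
  {"slide": [0.0006, -0.0003, 0.002], "yaw": 0},
  {"slide": [0.0006, -0.0003, 0.002], "yaw": 0},
  {"slide": [0.0006, -0.0003, 0.002], "yaw": 0},
  {"slide": [0.0006, -0.0003, 0.002], "yaw": 0},
  {"slide": [0.0006, -0.0003, 0.002], "yaw": 0},
  {"slide": [0.0006, -0.0003, 0.002], "yaw": 0},
  {"slide": [0.0006, -0.0003, 0.002], "yaw": 0},
], hand=-0.5, squeeze=25)

```text
time: 16.28
position: [0.3681, -0.2632, 0.0073]
ee_rot: [0.996, 0.087, 0.0, 0.0]
wrist_force: [-0.1, 0.1, 0.6]
width: 0.0418
finger_force: 25.0
```

Width 41.8 mm suggests the fingers are bearing on the roof edge, so I'll reopen, go 5 mm lower and regrip on the sides.

send_rows([
  {"slide": [0, 0, 0], "yaw": 0},
  {"slide": [0, 0, 0], "yaw": 0},
  {"slide": [0.0005, 0, 0.002], "yaw": 0},
  {"slide": [0.0005, 0, 0.004], "yaw": 0},
  {"slide": [0.0005, 0, 0.005], "yaw": 0},
  {"slide": [0.0005, 0, 0.005], "yaw": 0},
  {"slide": [0.0005, 0, 0.005], "yaw": 0},
], hand=0.2)

```text
time: 16.87
position: [0.3685, -0.263, 0.0021]
ee_rot: [0.996, 0.087, -0.0, -0.0]
wrist_force: [-0.3, 0.2, 0.0]
width: 0.055
finger_force: 0.0
```

send_rows([
  {"slide": [0, 0, 0], "yaw": 0},
  {"slide": [0, 0, 0], "yaw": 0},
  {"slide": [0, 0, 0], "yaw": 0},
  {"slide": [0, 0, 0], "yaw": 0},
  {"slide": [0, 0, 0], "yaw": 0},
  {"slide": [0, 0, 0], "yaw": 0},
], hand=-0.5)

```text
time: 17.37
position: [0.3686, -0.2631, 0.0023]
ee_rot: [0.996, 0.087, 0.0, 0.0]
wrist_force: [-0.5, -1.4, -0.5]
width: 0.0412
finger_force: 25.0
```

send_rows([
  {"slide": [0, 0, -0.02], "yaw": 0},
  {"slide": [0, 0, -0.06], "yaw": 0},
  {"slide": [0.015, 0.004, -0.09], "yaw": 5},
  {"slide": [0.04, 0.01, -0.11], "yaw": 12},
  {"slide": [0.065, 0.016, -0.118], "yaw": 19},
  {"slide": [0.09, 0.022, -0.118], "yaw": 26},
  {"slide": [0.104, 0.026, -0.118], "yaw": 32},
  {"slide": [0.109, 0.027, -0.118], "yaw": 36},
  {"slide": [0.109, 0.027, -0.118], "yaw": 36.6},
  {"slide": [0.109, 0.027, -0.118], "yaw": 36.6},
])

```text
time: 18.2
position: [0.4802, -0.2704, 0.1197]
ee_rot: [0.973, -0.23, -0.001, -0.0]
wrist_force: [-0.1, 0.4, -1.4]
width: 0.0416
finger_force: 25.0
```

send_rows([
  {"slide": [0, 0, 0], "yaw": 0},
  {"slide": [0, 0, 0], "yaw": 0},
  {"slide": [0, 0, 0], "yaw": 0},
])

```text
time: 18.45
position: [0.48, -0.2709, 0.1203]
ee_rot: [0.973, -0.23, -0.0, 0.0]
wrist_force: [0.0, -0.3, -0.4]
width: 0.0416
finger_force: 25.0
```

Run:
```python
from h import *
from workcell import sensors
survey("w9"); plan(.5365,-.3826,.05,-26.6)
c=load("w9.npz");P=cloud(c,True);im=c["image"].astype(int); z=sensors.state()["position"][2]
m=(im[...,2]>im[...,0]*1.5)&(P[...,2]>z+.03)&(P[...,2]<z+.065)
print("train roof",rect(P[m][:,:2]), "z", np.percentile(P[m][:,2],[5,50,95])-z)
# tilt of the roof: plane fit
A=np.c_[P[m][:,:2]-P[m][:,:2].mean(0),np.ones(m.sum())]; print(np.linalg.lstsq(A,P[m][:,2],rcond=None)[0])
```

```text
[367.  90.] [239. 207. 133.] 8843 ztop 7.6 top [ 536.4 -382.7  126.2   64.8  -26.5]
[219.  85.] [152. 217. 248.] 3015 ztop 23.7 top [ 592.2 -272.8   48.8   48.1   76. ]
[ 72. 124.] [241.  98.  70.] 6373 ztop 20.5 top [ 643.5 -126.3  114.2   36.6   28.9]
[  8. 175.] [137.  83.  22.] 547 ztop 28.3 top [641.  -20.6  26.3   7.  -38. ]
t 18.50 pos [ 480.2 -270.9  120.3] psi -26.65 w 41.5 -> slide [0.1005 0.0745 0.0703] yaw -0.05 rows 3.4
train roof [ 494.1 -278.7   68.7   45.8  -26.5] z [0.0446119  0.04598853 0.05112984]
[-0.05002296  0.02771597  0.16709859]
```

View pics/w9.png

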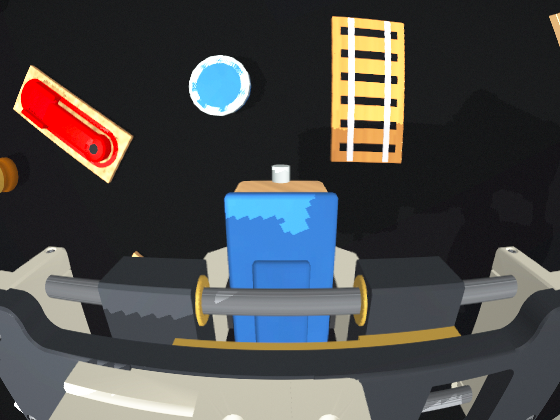

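Run:
```python
from h import *
c=load("w9.npz");P=cloud(c,True);im=c["image"].astype(int)
m=(im[...,2]>im[...,0]*1.5)&(P[...,2]>.15)&(P[...,2]<.185)
a=np.radians(-26.6); e=np.array([np.cos(a),np.sin(a)]); n=np.array([-e[1],e[0]])
q=P[m][:,:2]-[.4802,-.2709]; s=q@e;t=q@n;z=P[m][:,2]
for k in np.arange(-.015,.05,.008):
    b=abs(s-k)<.004; o=b&(abs(t)>.014); print(round(k,3),b.sum(),(np.median(z[o])*1e3).round(1) if o.any() else 0,(np.percentile(z[b],95)*1e3).round(1),(t[b].min()*1e3).round(1),(t[b].max()*1e3).round(1))
print(s.max())
```

```text
-0.015 660 166.1 171.5 -21.6 20.6
-0.007 1362 166.0 171.7 -21.5 20.2
0.001 436 166.7 172.0 -20.2 19.8
0.009 180 165.7 166.8 -23.7 22.1
0.017 1645 166.0 171.8 -21.6 20.2
0.025 2354 166.0 171.5 -21.5 20.2
0.033 2151 166.0 167.1 -21.8 20.5
0.041 2307 166.1 167.0 -21.7 20.4
0.049 1776 165.8 167.0 -21.4 20.4
0.050259974787773866
```

The track pad is at (367,90), world (536.4,-382.7), with its size matching. The train hangs level, offset under 0.5 mm.

send_rows([
  {"slide": [0.025, 0.018, 0], "yaw": 0},
  {"slide": [0.055, 0.04, 0], "yaw": 0},
  {"slide": [0.085, 0.062, 0.005], "yaw": 0},
  {"slide": [0.1, 0.074, 0.025], "yaw": 0},
  {"slide": [0.1, 0.074, 0.05], "yaw": 0},
  {"slide": [0.1, 0.074, 0.075], "yaw": 0},
  {"slide": [0.1, 0.074, 0.09], "yaw": 0},
  {"slide": [0.1, 0.074, 0.095], "yaw": 0},
  {"slide": [0.1, 0.074, 0.095], "yaw": 0},
  {"slide": [0.1, 0.074, 0.095], "yaw": 0},
])

```text
time: 19.33
position: [0.537, -0.3822, 0.026]
ee_rot: [0.973, -0.23, 0.0, 0.0]
wrist_force: [0.7, -0.8, -0.5]
width: 0.0419
finger_force: 25.0
```

send_rows([
  {"slide": [0, 0, 0], "yaw": 0},
  {"slide": [0, 0, 0], "yaw": 0},
  {"slide": [0, 0, 0], "yaw": 0},
])

```text
time: 19.58
position: [0.5373, -0.3823, 0.0266]
ee_rot: [0.973, -0.231, 0.001, 0.001]
wrist_force: [-0.4, -0.4, -0.5]
width: 0.042
finger_force: 25.0
```

```bash
python3 -c "
from h import *
plan(.5364,-.3821,.009,-26.5)"
```

```text
t 19.58 pos [ 537.3 -382.3   26.6] psi -26.65 w 42.0 -> slide [-0.0009  0.0002  0.0176] yaw -0.15 rows 0.4
```

send_rows([
  {"slide": [-0.0008, 0.0002, 0.005], "yaw": -0.1},
  {"slide": [-0.0008, 0.0002, 0.01], "yaw": -0.1},
  {"slide": [-0.0008, 0.0002, 0.014], "yaw": -0.1},
  {"slide": [-0.0008, 0.0002, 0.016], "yaw": -0.1},
  {"slide": [-0.0008, 0.0002, 0.0172], "yaw": -0.1},
  {"slide": [-0.0008, 0.0002, 0.0178], "yaw": -0.1},
  {"slide": [-0.0008, 0.0002, 0.0178], "yaw": -0.1},
  {"slide": [-0.0008, 0.0002, 0.0178], "yaw": -0.1},
])

```text
time: 20.25
position: [0.5356, -0.3814, 0.0082]
ee_rot: [0.973, -0.23, -0.0, -0.0]
wrist_force: [-3.8, 3.0, 6.7]
width: 0.0414
finger_force: 25.0
```

send_rows([
  {"slide": [0.001, 0, -0.0005], "yaw": 0},
  {"slide": [0.001, 0, -0.0005], "yaw": 0},
  {"slide": [0.001, 0, -0.0005], "yaw": 0},
  {"slide": [0.001, 0, -0.0005], "yaw": 0},
])

```text
time: 20.58
position: [0.5369, -0.3822, 0.0082]
ee_rot: [0.973, -0.23, 0.0, 0.0]
wrist_force: [-1.1, 1.8, 5.1]
width: 0.0417
finger_force: 25.0
```

send_rows([
  {"slide": [0, 0, 0], "yaw": 0},
  {"slide": [0, 0, 0], "yaw": 0},
  {"slide": [0, 0, 0], "yaw": 0},
  {"slide": [0, 0, 0], "yaw": 0},
  {"slide": [0, 0, -0.02], "yaw": 0},
  {"slide": [0, 0, -0.055], "yaw": 0},
  {"slide": [-0.02, 0, -0.095], "yaw": 0},
  {"slide": [-0.06, 0, -0.115], "yaw": 0},
  {"slide": [-0.08, 0, -0.12], "yaw": 0},
  {"slide": [-0.08, 0, -0.12], "yaw": 0},
], hand=0.3)

```text
time: 21.42
position: [0.4627, -0.345, 0.1304]
ee_rot: [0.973, -0.23, 0.0, 0.0]
wrist_force: [1.1, -0.1, -0.2]
width: 0.0596
finger_force: 0.0
```

Run:
```python
from h import *
c=look("wrist","w10");P=cloud(c,True);im=c["image"].astype(int)
near=np.hypot(P[...,0]-.5364,P[...,1]+.3826)<.085
m=near&(im[...,2]>im[...,0]*1.5)&(P[...,2]>.048)&(P[...,2]<.065)
print("roof",rect(P[m][:,:2]),np.percentile(P[m][:,2],[5,50,95]))
p=near&(im.max(2)>60)&(P[...,2]>.003)&(P[...,2]<.0095); print("pad",rect(P[p][:,:2]))
plan(.29,.22,.15,22.5)
```

```text
roof [ 537.1 -382.7   99.2   41.7  -26.4] [0.05300067 0.05448338 0.05967465]
pad [ 536.4 -382.7  125.3   64.4  -26.3]
t 21.47 pos [ 464.3 -346.   129.5] psi -26.60 w 59.5 -> slide [-0.4093 -0.428  -0.0214] yaw -49.10 rows 14.2
```

View pics/w10.png

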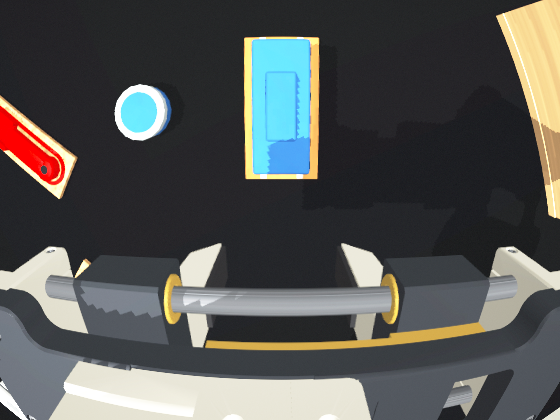

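The train stands centred on the rails at (281,107), within 0.7 mm and 0.1°. Now to the box.

send_rows([
  {"slide": [-0.02, -0.03, -0.02], "yaw": -7},
  {"slide": [-0.04, -0.065, -0.02], "yaw": -14},
  {"slide": [-0.06, -0.1, -0.02], "yaw": -21},
  {"slide": [-0.08, -0.135, -0.02], "yaw": -28},
  {"slide": [-0.1, -0.17, -0.02], "yaw": -35},
  {"slide": [-0.12, -0.205, -0.02], "yaw": -42},
  {"slide": [-0.14, -0.235, -0.02], "yaw": -49},
  {"slide": [-0.154, -0.254, -0.02], "yaw": -49},
  {"slide": [-0.154, -0.254, -0.02], "yaw": -49},
  {"slide": [-0.154, -0.254, -0.02], "yaw": -49},
], hand=1)

```text
time: 22.3
position: [0.4419, -0.0495, 0.1476]
ee_rot: [0.981, 0.196, 0.0, 0.0]
wrist_force: [0.1, -0.9, -0.6]
width: 0.0918
finger_force: 0.0
```

```bash
python3 -c "
from h import *
plan(.315,.235,.15,22.4)"
```

```text
t 22.30 pos [441.9 -49.5 147.6] psi 22.58 w 91.8 -> slide [-0.008  -0.3114 -0.0025] yaw 0.18 rows 7.5
```

send_rows([
  {"slide": [0, -0.04, 0], "yaw": 0},
  {"slide": [-0.001, -0.08, 0], "yaw": 0},
  {"slide": [-0.002, -0.12, 0], "yaw": 0},
  {"slide": [-0.004, -0.16, 0], "yaw": 0},
  {"slide": [-0.006, -0.2, 0], "yaw": 0},
  {"slide": [-0.008, -0.24, 0], "yaw": 0},
  {"slide": [-0.008, -0.275, 0], "yaw": 0},
  {"slide": [-0.008, -0.3, 0], "yaw": 0},
  {"slide": [-0.008, -0.31, 0], "yaw": 0},
  {"slide": [-0.008, -0.31, 0], "yaw": 0},
])

```text
time: 23.13
position: [0.3161, 0.2346, 0.1477]
ee_rot: [0.981, 0.195, 0.0, -0.0]
wrist_force: [0.2, -1.2, 0.4]
width: 0.0919
finger_force: 0.0
```

send_rows([
  {"slide": [0, 0, 0], "yaw": 0},
  {"slide": [0, 0, 0], "yaw": 0},
  {"slide": [0, 0, 0], "yaw": 0},
])

```text
time: 23.38
position: [0.3163, 0.2322, 0.1477]
ee_rot: [0.981, 0.194, -0.0, 0.0]
wrist_force: [-0.3, -0.5, 0.6]
width: 0.0922
finger_force: 0.0
```

Run:
```python
from h import *
survey("w11"); plan(.3484,.2501,.004,22.4)
c=load("w11.npz");P=cloud(c,True);m=(P[...,2]>.040)&(P[...,2]<.055)&(np.hypot(P[...,0]-.348,P[...,1]-.25)<.065)&(c["image"].max(2)>60)
print(rect(P[m][:,:2]))
```

```text
[455. 125.] [142. 200. 118.] 4611 ztop 41.0 top [452.5  95.7  44.9  44.6  -6.5]
[274. 161.] [246. 247. 247.] 7315 ztop 47.4 top [347.6 250.4  85.   58.2  22.1]
[545. 212.] [239. 214. 154.] 2295 ztop 8.0 top [432.8 -93.8 108.4  72.7  23.9]
t 23.43 pos [316.2 232.3 147.8] psi 22.31 w 92.0 -> slide [ 0.0366 -0.0043  0.1438] yaw -0.09 rows 3.6
[347.2 250.3  85.7  58.2  22.1]
```

The box is at (347.5, 250.4), yaw 22.2°, 85 by 58 mm as given. Descending.

send_rows([
  {"slide": [0.02, -0.003, 0], "yaw": 0},
  {"slide": [0.036, -0.0048, 0.005], "yaw": 0},
  {"slide": [0.036, -0.0048, 0.03], "yaw": 0},
  {"slide": [0.036, -0.0048, 0.065], "yaw": 0},
  {"slide": [0.036, -0.0048, 0.095], "yaw": 0},
  {"slide": [0.036, -0.0048, 0.12], "yaw": 0},
  {"slide": [0.036, -0.0048, 0.135], "yaw": 0},
  {"slide": [0.036, -0.0048, 0.1425], "yaw": 0},
  {"slide": [0.036, -0.0048, 0.1425], "yaw": 0},
  {"slide": [0.036, -0.0048, 0.1425], "yaw": 0},
])

```text
time: 24.27
position: [0.3474, 0.2511, 0.0057]
ee_rot: [0.981, 0.194, 0.0, 0.0]
wrist_force: [-0.3, -0.3, 0.9]
width: 0.0917
finger_force: 0.0
```

send_rows([
  {"slide": [0, 0, 0], "yaw": 0},
  {"slide": [0, 0, 0], "yaw": 0},
  {"slide": [0, 0, 0], "yaw": 0},
])

```text
time: 24.52
position: [0.3475, 0.2516, 0.0063]
ee_rot: [0.981, 0.195, 0.001, -0.0]
wrist_force: [0.2, -0.6, 0.7]
width: 0.0921
finger_force: 0.0
```

send_rows([
  {"slide": [0, 0.001, 0.001], "yaw": 0},
  {"slide": [0, 0.001, 0.001], "yaw": 0},
  {"slide": [0, 0.001, 0.001], "yaw": 0},
  {"slide": [0, 0.001, 0.001], "yaw": 0},
  {"slide": [0, 0.001, 0.001], "yaw": 0},
  {"slide": [0, 0.001, 0.001], "yaw": 0},
  {"slide": [0, 0.001, 0.001], "yaw": 0},
  {"slide": [0, 0.001, 0.001], "yaw": 0},
], hand=0, squeeze=30)

```text
time: 25.18
position: [0.3472, 0.2504, 0.0044]
ee_rot: [0.981, 0.195, -0.0, 0.0]
wrist_force: [-0.3, 0.6, -0.2]
width: 0.0577
finger_force: 30.0
```

send_rows([
  {"slide": [0, 0, -0.025], "yaw": 0},
  {"slide": [0, 0, -0.065], "yaw": 0},
  {"slide": [-0.001, 0.01, -0.1], "yaw": 0},
  {"slide": [-0.006, 0.04, -0.115], "yaw": 0},
  {"slide": [-0.012, 0.08, -0.115], "yaw": 0},
  {"slide": [-0.018, 0.12, -0.115], "yaw": 0},
  {"slide": [-0.024, 0.16, -0.115], "yaw": 0},
  {"slide": [-0.03, 0.2, -0.115], "yaw": 0},
  {"slide": [-0.036, 0.235, -0.115], "yaw": 0},
  {"slide": [-0.04, 0.265, -0.115], "yaw": 0},
])

```text
time: 26.02
position: [0.4112, -0.0121, 0.1193]
ee_rot: [0.981, 0.194, -0.0, 0.0]
wrist_force: [0.5, 0.7, -1.9]
width: 0.0577
finger_force: 30.0
```

send_rows([
  {"slide": [-0.002, 0.02, 0], "yaw": 0},
  {"slide": [-0.004, 0.035, 0], "yaw": 0},
  {"slide": [-0.005, 0.042, 0], "yaw": 0},
  {"slide": [-0.005, 0.042, 0], "yaw": 0},
  {"slide": [-0.005, 0.042, 0], "yaw": 0},
  {"slide": [-0.005, 0.042, 0], "yaw": 0},
  {"slide": [-0.005, 0.042, 0], "yaw": 0},
])

```text
time: 26.6
position: [0.4224, -0.0495, 0.1193]
ee_rot: [0.981, 0.195, -0.0, -0.0]
wrist_force: [0.3, 0.5, -1.9]
width: 0.0581
finger_force: 30.0
```

Run:
```python
from h import *
from workcell import sensors
survey("w12"); plan(.4347,-.1005,.0105,22.5)
s=sensors.state();z=s["position"][2];p0=s["position"][:2];ps,_=psi(s["ee_rot"])
c=load("w12.npz");P=cloud(c,True);im=c["image"].astype(int)
m=(P[...,2]>z+.036)&(P[...,2]<z+.048)&(im.max(2)>80)&(np.hypot(P[...,0]-p0[0],P[...,1]-p0[1])<.056)
a=np.radians(ps);e=np.array([np.cos(a),np.sin(a)]);n=np.array([-e[1],e[0]]);q=P[m][:,:2]-p0
print(m.sum(),rect(P[m][:,:2]),"s max",np.percentile(q@e,99.7),"t",np.percentile(q@n,[.3,99.7]))
```

```text
[451.  44.] [221.  77.  48.] 4379 ztop 20.9 top [ 624.5 -134.3   72.    25.9   29.5]
[145. 111.] [120. 160.  92.] 6340 ztop 41.0 top [452.9  93.6  45.7  44.3 -22.9]
[541. 139.] [ 73. 118. 172.] 1567 ztop 23.6 top [ 590.8 -269.9   48.7   45.3   32.1]
[349. 186.] [219. 183. 134.] 5318 ztop 7.9 top [437.6 -99.5 102.7  82.4  22.5]
[547. 238.] [162. 119.  77.] 1258 ztop 32.4 top [ 496.4 -358.3   41.1   12.6   46.2]
t 26.65 pos [422.5 -49.5 119.4] psi 22.52 w 58.2 -> slide [-0.0082  0.0518  0.1089] yaw 0.02 rows 2.9
15625 [432.6 -46.   84.9  65.5 -67.8] s max 0.04316174002235357 t [-0.03980075  0.03877006]
```

View pics/w12.png

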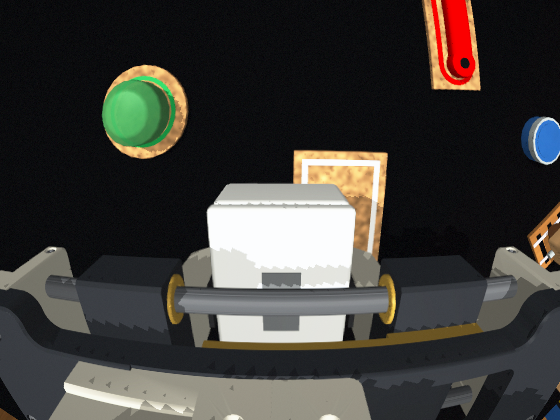

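The box is held straight in front at (281,260), and the pad is partly visible at (349,186) where expected. Moving above it.

send_rows([
  {"slide": [-0.004, 0.025, 0], "yaw": 0},
  {"slide": [-0.0087, 0.045, 0.005], "yaw": 0},
  {"slide": [-0.0087, 0.0518, 0.025], "yaw": 0},
  {"slide": [-0.0087, 0.0518, 0.05], "yaw": 0},
  {"slide": [-0.0087, 0.0518, 0.07], "yaw": 0},
  {"slide": [-0.0087, 0.0518, 0.085], "yaw": 0},
  {"slide": [-0.0087, 0.0518, 0.09], "yaw": 0},
  {"slide": [-0.0087, 0.0518, 0.09], "yaw": 0},
  {"slide": [-0.0087, 0.0518, 0.09], "yaw": 0},
  {"slide": [-0.0087, 0.0518, 0.09], "yaw": 0},
])

```text
time: 27.48
position: [0.4353, -0.1017, 0.0304]
ee_rot: [0.981, 0.195, 0.001, 0.001]
wrist_force: [-0.0, -0.2, -1.5]
width: 0.0579
finger_force: 30.0
```

```bash
python3 -c "
from h import *
plan(.4342,-.1007,.0106,22.5)"
```

```text
t 27.48 pos [ 435.3 -101.7   30.4] psi 22.47 w 57.9 -> slide [-0.0006 -0.0014  0.0198] yaw -0.03 rows 0.5
```

send_rows([
  {"slide": [-0.0006, -0.0012, 0.006], "yaw": 0},
  {"slide": [-0.0006, -0.0012, 0.011], "yaw": 0},
  {"slide": [-0.0006, -0.0012, 0.015], "yaw": 0},
  {"slide": [-0.0006, -0.0012, 0.018], "yaw": 0},
  {"slide": [-0.0006, -0.0012, 0.0194], "yaw": 0},
  {"slide": [-0.0006, -0.0012, 0.0199], "yaw": 0},
  {"slide": [-0.0006, -0.0012, 0.0199], "yaw": 0},
  {"slide": [-0.0006, -0.0012, 0.0199], "yaw": 0},
])

```text
time: 28.15
position: [0.4333, -0.1008, 0.0104]
ee_rot: [0.981, 0.195, -0.0, 0.0]
wrist_force: [-4.3, 1.5, 14.2]
width: 0.0576
finger_force: 30.0
```

send_rows([
  {"slide": [0.0007, 0.0003, -0.0006], "yaw": 0},
  {"slide": [0.0007, 0.0003, -0.0006], "yaw": 0},
  {"slide": [0.0007, 0.0003, -0.0006], "yaw": 0},
  {"slide": [0.0007, 0.0003, -0.0006], "yaw": 0},
])

```text
time: 28.48
position: [0.4345, -0.1009, 0.0104]
ee_rot: [0.981, 0.195, 0.0, 0.0]
wrist_force: [-1.5, 0.7, 5.7]
width: 0.0577
finger_force: 30.0
```

send_rows([
  {"slide": [0, 0, 0], "yaw": 0},
  {"slide": [0, 0, 0], "yaw": 0},
  {"slide": [0, 0, 0], "yaw": 0},
  {"slide": [0, 0, 0], "yaw": 0},
  {"slide": [0, 0, -0.02], "yaw": 0},
  {"slide": [0, 0, -0.055], "yaw": 0},
  {"slide": [0, 0, -0.095], "yaw": 0},
  {"slide": [-0.03, 0, -0.13], "yaw": 0},
  {"slide": [-0.04, 0, -0.15], "yaw": 0},
  {"slide": [-0.04, 0, -0.15], "yaw": 0},
], hand=0.85)

```text
time: 29.32
position: [0.3977, -0.1174, 0.1642]
ee_rot: [0.981, 0.194, 0.003, 0.002]
wrist_force: [0.4, -0.2, -0.3]
width: 0.0851
finger_force: 0.0
```

Run:
```python
from h import *
c=look("wrist","w13");P=cloud(c,True);im=c["image"].astype(int)
near=np.hypot(P[...,0]-.4347,P[...,1]+.1005)<.08
m=near&(P[...,2]>.047)&(P[...,2]<.062); print("box",rect(P[m][:,:2]),np.percentile(P[m][:,2],[5,50,95]))
p=near&(im.max(2)>60)&(P[...,2]>.003)&(P[...,2]<.0095); print("pad",rect(P[p][:,:2]))
s=look("scene","s13")
for mm,Q,zt,ce,col in blobs(s):
    t=Q[abs(Q[:,2]-zt)<.006]; print(ce.round(),col.round(),"z %.1f"%(zt*1e3),rect(t[:,:2]))
plan(.4,-.1,.2,22)
```

```text
box [ 435.5 -101.1   84.8   58.1   22. ] [0.05087586 0.05217448 0.05338055]
pad [ 434.8 -100.7  107.    82.6   22.5]
[343. 168.] [145. 139. 136.] z 55.3 [593.8 272.7  22.9  19.5 -80.5]
[277. 190.] [ 97. 117.  73.] z 42.1 [451.4  92.6  46.7  42.5 -33.5]
[396. 205.] [141.  99.  52.] z 27.5 [791.6 197.7 172.3  15.9  89.8]
[238. 227.] [170. 165. 159.] z 54.9 [ 434.7 -100.6   84.3   62.    23. ]
[324. 231.] [139. 105.  42.] z 42.4 [650.2  -8.2  37.3  32.  -66.8]
[306. 265.] [166.  65.  43.] z 21.8 [ 645.3 -124.2  116.8   37.1   29.2]
[256. 299.] [101. 124. 150.] z 25.2 [ 592.1 -272.9   48.8   46.4  -59.1]
[209. 327.] [ 86.  96. 111.] z 60.0 [ 535.9 -381.7  100.2   41.9  -26.6]
[209. 415.] [118. 116. 118.] z 20.2 [ 640.6 -531.7   42.4   20.    29.2]
t 29.42 pos [ 397.6 -116.4  160.8] psi 22.39 w 84.7 -> slide [ 0.0086 -0.0142 -0.0392] yaw 0.39 rows 1.0
```

View pics/w13.png

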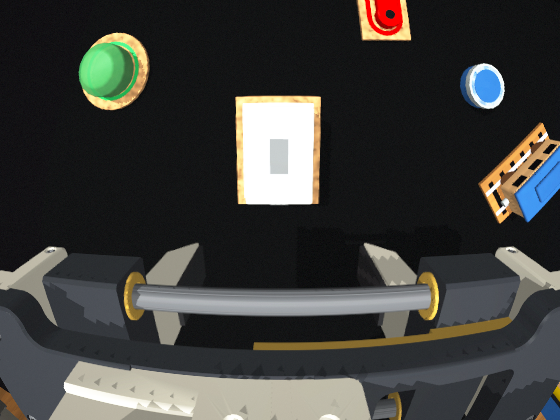

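View pics/s13.png

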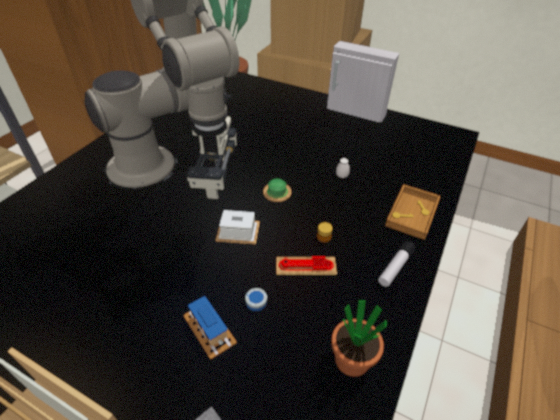

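The box is square on its pad at (278,150), within 0.8 mm. The scene view shows all four items placed, with the tin (256,299) and vase (343,169) where they were. Handing in.

```bash
python3 -c "
from workcell import env
print(env.finish_job())"
```

```text
the job is handed in; nothing more can be done
None
```

The job is handed in: glass weight, shoe horn, train car and parcel box were set down and released in that order, each measured about 1 mm or less from its pad centre (horn about 1.4 mm) and lined up with it, with the tin and vase not moved, after about 29.4 s of the 118 s allowed; no verdict was returned.

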